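Clear the drill jig, drop the template onto its pin and hold it pressed

ROBOT

A 6-joint arm with a two-finger parallel gripper is mounted at the origin on the work surface. World frame = base frame: x ahead of the robot, y to its left, z up, the work surface at z = 0. Lengths are in m, angles in rad, forces in N, time in s.
With the tool pointing down it reaches from about 0.3 to 0.775 m from the base axis. Payload 14.6 kg.
Tool frame: the origin (TCP) lies at the very end of the fingers, on their centre line; the grasp point (between the pads) lies 19 mm behind it; z points along the fingers, x is the direction in which the jaws open and shut, and the axes are right-handed (so a half turn about z gives the same grasp; the last joint's range is limited). The gripper opens to 94 mm and grips with 3 to 60 N. Pads are 16 mm wide; open, the fingers measure 119 mm over their backs; the gripper's body (75 mm by 177 mm) begins 78 mm behind the grasp point.
Start: joints at [1.1, 0.3, 1.521, -0, 1.321, -0.067], TCP at [0.216, 0.506, 0.179] pointing down, gripper open.
Joint ranges: [-3.03, 3.03], [-0.79, 2.21], [0.23, 2.52], [-1.04, 4.18], [0, 3.07], [-2.55, 2.55]. Speed limits (rad/s): [2.22, 2.22, 2.57, 3.14, 3.14, 3.14].

INTERFACE

Orientations are given as [roll, pitch, yaw] about the fixed x, y, z axes, in that order (R = Rz(yaw) Ry(pitch) Rx(roll)).
In Python, from station import ctrl gives the robot as it stands.
- The arm moves only by the shell command python3 -m inch 'ROWS' [FORCE]. ROWS is JSON, one flat list of numbers, 7 for each row, row after row: the shift along the tool's x, y, z in cm, then the turn, a rotation vector about the tool's x, y, z in rad, then the opening, from 0 (shut) to 1 (fully open). In form: [tx, ty, tz, wx, wy, wz, claw, tx, ty, tz, wx, wy, wz, claw, ...]. A call has 1 to 20 rows; each row shifts and turns the commanded pose from where the row before left it, along the tool's axes as they then stand; what a row does not reach is not made up. A row lasts 1/8 s, in which the tool goes at most 62.5 mm and 10.7 degrees, less where a joint would pass 70% of its speed; a pose out of reach is approached as far as the arm can. A call is refused whole if a number of a shift passes 6.25 or a number of a turn 0.188, either way. A call with a gripper value outside its range is refused whole. The fingers move at their own pace and stop on an object; FORCE is the grip in N (left out, the last holds). Time passes only in rows, so rows that do not move let the fingers close. It gives the time, the measured TCP pose, the force and the opening at its end, in the units of the state.
- ctrl.get_obs(): the state, without advancing time (a new reading comes with each control period).
- ctrl.camera(name): name is "side" or "top" or "wrist"; returns (picture, depth): 400x640x3 uint8, red, green, blue; 400x640 float32, m along the optical axis (not along the pixel's ray), 0 where there is no reading.
- ctrl.camera_params(name): a dict with "vertical_fov" (degrees; the focal length in pixels is half the picture's height over the tangent of half this angle, whatever the lens; pixels are square), "cx", "cy" (the principal point, pixels), "camera_from_world" (4x4, takes a point from world to camera coordinates); the wrist camera has in their place "mount" (4x4, takes a point from camera to tool coordinates, whose origin is the TCP and whose axes are the tool frame's). Camera axes: x right, y down, z forward; pixel columns grow to the right and rows downward; lengths in m; the calibration is good to about 2 mm. A picture is of the moment at which its call begins: read the wrist's pose just before it. camera_params takes no time and is no camera call.
- ctrl.hand_in(): hands the job in, once; it reports no verdict.
Trained networks look in the newest picture that a camera, given by its name, has taken for a name from the list of things; names that differ only in an ending like _2 or _b are one class to them, and where a whole thing is asked for, a point or a joint stands for the part that bears it (a point fixed in the world has none). Each returns a list of dicts, best first, with "score" (0 to 1); they miss things now and then, are a little off and sometimes report something else, mostly with a low value. They report only what shows in the picture. A call takes as long as a camera call. They do not tell look-alikes from the thing itself.
- ctrl.spot_in(camera, label): "bbox" ([centre column, centre row, width, height] in pixels, round what is visible of it).
- ctrl.place_of(camera, label): "centre" ([column, row] in pixels: a listed point, or the origin of a listed thing).
The state is a dict: "time_s": time; "qpos": joint angles; "joint_vel": joint speeds; "tau": joint torques, N m; "ee_pos": TCP position; "eef_rot": TCP orientation; "force": force on the tool from outside, world axes, zero at the start; "moment": the same for the moment, N m; "grip_width": finger opening in m.
Only numpy, scipy, OpenCV 4.12 (cv2) and the standard library are available. Lean on these libraries where they do the work, as an engineer would, in place of code of your own. Each camera call takes 0.05 s, during which the arm holds its last target. There are 200 camera calls.

TASK

Get the sole-drilling jig ready: lift the oval cutting die off the jig and set it down flat on the middle of the blue mat. Then take the orange drill template by its black handle, let it rest on top of the jig's brass pin with the hole still a couple of centimetres off to one side, and slide it square with the jig until the hole drops over the pin; press it down against the springs as far as it goes and finish while still holding it pressed down, without disturbing the other things on the bench.

Things in the scene. Friction and masses are not known exactly. Their poses are not given: they have to be found in the camera images.
- die_center (a point): the oval cutting die, a loop of bright strip steel standing open, with a red bridge across its middle near the top: 90 mm long (its x), 46 mm wide outside (its y, straight parallel sides over the middle 44 mm), 40 mm high, wall 3 mm, about 0.2 kg. The point is at its centre, half-way up (20 mm above its underside); z up. It starts standing on the jig's pad (34 mm above the bench), round the pin.
- die: the same die, origin at the centre of its underside
- mat_top (a point): the blue mat, 140 x 130 mm, 5 mm thick, fixed to the bench; the point is at the centre of its top face
- jig: the drill jig, fixed to the bench; origin at the centre of its underside, x along its longer side, z up. A dark steel base 130 x 110 x 15 mm; above it a grey sprung pad 110 x 90 x 10 mm whose top is 34 mm above the bench when up, with the brass pin coming up through its middle.
- pin: the jig's brass locating pin, 12 mm across with a 2 mm chamfer, upright in the jig's centre and fixed to its base; the origin is at the centre of its top end, 39 mm above the bench, x and y along the jig's. It stands 5 mm above the pad when the pad is up and 12 mm when the pad is pressed down.
- pad (a joint): how far the jig's sprung pad is pressed down, in m: 0 = up, 0.007 = fully down on its stop. It takes about 5 N to start moving and about 12 N (the template's own weight included) to be fully down, and springs back when released.
- template_grip (a point): the drill template: an orange block 110 (its x) x 80 (its y) x 16 mm with a black bar handle on top, 60 mm long (along x), 20 mm wide (y), 40 mm high above the block; about 0.26 kg; four steel bushes in its corners are mere looks. The point is in the middle of the handle, 22 mm above the block's top face and 38 mm above its underside; z up. It starts lying flat on the bench.
- template_hole (a point): the template's locating hole, out of sight in its underside, straight below the middle of the handle: 15 mm across, 16 mm deep, closed above; the point is at the centre of its mouth, level with the template's underside, axes those of the template
- template: the same template, origin at the centre of its underside
- tape_roll: a small yellow roll of tape, 46 mm across, 22 mm high, lying flat, its origin at the centre of its underside. A bystander: leave it alone
- rivet_tin: a small round steel tin, 42 mm across, 32 mm high, its origin at the centre of its underside. A bystander: leave it alone
- spare_die: a larger dark oval cutting die with a green bridge, 120 x 70 x 40 mm, origin at the centre of its underside. A bystander beyond the work area: leave it alone
- glue_jar: an amber jar, 70 mm across, 100 mm high, origin at the centre of its underside. A bystander beyond the work area: leave it alone
- hammer: a hammer lying on the bench beyond the work area. A bystander: leave it alone
- tea_glass: a tea glass, 60 mm across, 80 mm high, origin at the centre of its underside. A bystander on the left: leave it alone
- carton: a small cardboard carton, 130 x 90 x 60 mm, origin at the centre of its underside. A bystander on the right: leave it alone
Not all that is in view belongs to the job. What is shaped like the die but pink or purple is not meant.

How it is judged:
By the outcome, as a careful person would: the job done as asked, in the order asked, and still so for the second after the job is handed in, while the arm keeps its last pose, push and grip.
It also fails if it takes over 69 s, if anything falls off the work surface, if the arm or the gripper's body presses on something with over 40 N, if the wrist force passes 120 N, or if a joint passes its speed limit or range.

## Working session

There is one attempt and no reset: what is moved stays moved. The work goes in short steps, Python scripts to look and compute and a shell command to move; the robot and the scene stay as the last step left them, time stands still between calls to the robot, and variables do not carry over. Pictures are saved under pics/ and viewed, about 8 in all and at most 12, crops included, and the job is handed in when it is done.

```bash
ls; mkdir -p pics; cat > h.py <<'E'
import numpy as np, cv2
from scipy.spatial.transform import Rotation as R
from station import ctrl
def toolT():
    o=ctrl.get_obs(); T=np.eye(4); T[:3,:3]=R.from_euler('xyz',o['eef_rot']).as_matrix(); T[:3,3]=o['ee_pos']; return T
def cam(name):
    """returns pic, depth, K-params, world_from_cam"""
    T=toolT(); p=ctrl.camera_params(name); im,d=ctrl.camera(name)
    W=T@np.array(p['mount']) if 'mount' in p else np.linalg.inv(np.array(p['camera_from_world']))
    f=200/np.tan(np.radians(p['vertical_fov'])/2)
    return im,d,(f,p['cx'],p['cy']),W
def cloud(d,k,W):
    v,u=np.mgrid[:400,:640]; f,cx,cy=k
    P=np.stack([(u-cx)/f*d,(v-cy)/f*d,d],-1)@W[:3,:3].T+W[:3,3]
    P[d<=0]=np.nan; return P
def onplane(uv,z,k,W):
    f,cx,cy=k; r=W[:3,:3]@np.array([(uv[0]-cx)/f,(uv[1]-cy)/f,1]); o=W[:3,3]
    return o+r*(z-o[2])/r[2]
def proj(P,k,W):
    c=np.linalg.inv(W)@np.append(P,1); return k[0]*c[0]/c[2]+k[1],k[0]*c[1]/c[2]+k[2]
def save(n,im): cv2.imwrite('pics/'+n,im[...,::-1])
E
python3 - <<'E'
from h import *
o=ctrl.get_obs(); print({k:np.round(v,3).tolist() for k,v in o.items()})
im,d,k,W=cam('top'); save('top0.png',im); np.savez('top0.npz',im=im,d=d,W=W,k=k)
print(k,np.round(W,3).tolist(),d[d>0].min(),d.max())
P=cloud(d,k,W)
for l,z in [('die_center',.054),('mat_top',.005),('jig',0),('template_grip',.038),('tape_roll',0),('rivet_tin',0),('tea_glass',0),('carton',0),('glue_jar',0)]:
    for r in ctrl.place_of('top',l)[:3]:
        c=r['centre']; i,j=int(round(c[1])),int(round(c[0]))
        print(l,round(r['score'],2),np.round(c,1),np.round(onplane(c,z,k,W),4), np.round(P[min(i,399),min(j,639)],3))
im,d,k,W=cam('side'); save('side0.png',im)
E
```

```text
pics
{'time_s': 0.0, 'qpos': [1.1, 0.3, 1.522, 0.0, 1.321, -0.067], 'joint_vel': [-0.001, -0.0, 0.002, -0.001, 0.001, 0.001], 'tau': [-0.002, -53.181, -35.274, 0.071, 0.024, -0.0], 'ee_pos': [0.216, 0.506, 0.179], 'eef_rot': [-3.142, 0.001, 1.167], 'force': [-0.597, -0.432, 0.292], 'moment': [-0.023, -0.012, 0.018], 'grip_width': 0.094}
(np.float64(402.3324594134104), 319.12219265815776, 193.39784245737027) [[-0.018, -0.998, 0.053, 0.504], [-1.0, 0.017, -0.008, -0.002], [0.007, -0.053, -0.999, 1.553], [0.0, 0.0, 0.0, 1.0]] 0.85428697 2.4007502
die_center 0.63 [311.1 195. ] [0.5781 0.0152 0.054 ] [0.577 0.015 0.068]
die_center 0.63 [250.4 185.6] [0.6172 0.241  0.054 ] [ 0.62   0.252 -0.002]
die_center 0.54 [309.6 198.3] [0.5659 0.021  0.054 ] [0.568 0.02  0.032]
mat_top 0.58 [382.2 197.2] [ 0.5673 -0.2581  0.005 ] [ 0.568 -0.257  0.006]
mat_top 0.2 [450.3 211.4] [ 0.508  -0.5194  0.005 ] [ 0.509 -0.501  0.057]
jig 0.85 [313.2 199.5] [0.5633 0.008  0.    ] [0.56  0.009 0.027]
jig 0.58 [367.4 145.7] [ 0.7692 -0.2065  0.    ] [ 0.752 -0.193  0.095]
template_grip 0.8 [239.6 226.1] [0.4669 0.2854 0.038 ] [0.468 0.281 0.056]
tape_roll 0.57 [280.1 205.2] [0.5435 0.136  0.    ] [0.544 0.134 0.021]
rivet_tin 0.63 [353. 190.] [ 0.5974 -0.1466  0.    ] [ 0.595 -0.143  0.034]
tea_glass 0.55 [189.  205.1] [0.55   0.4865 0.    ] [0.55  0.485 0.006]
carton 0.62 [453.2 213.5] [ 0.4997 -0.532   0.    ] [ 0.498 -0.511  0.058]
glue_jar 0.63 [364.7 148.1] [ 0.7599 -0.1958  0.    ] [ 0.743 -0.184  0.102]
glue_jar 0.42 [382.7 196.1] [ 0.5717 -0.261   0.    ] [ 0.572 -0.262 -0.   ]
```

```bash
python3 -m inch --help 2>&1 | head -20
```

```text
invalid input: not JSON, or not a number
```

```bash
python3 - <<'E'
import cv2
t=cv2.imread('pics/top0.png')[110:290,170:490]; cv2.imwrite('pics/top0c.png',cv2.resize(t,None,fx=2.5,fy=2.5,interpolation=cv2.INTER_CUBIC))
E
```

```text
(no output)
```

View pics/top0c.png

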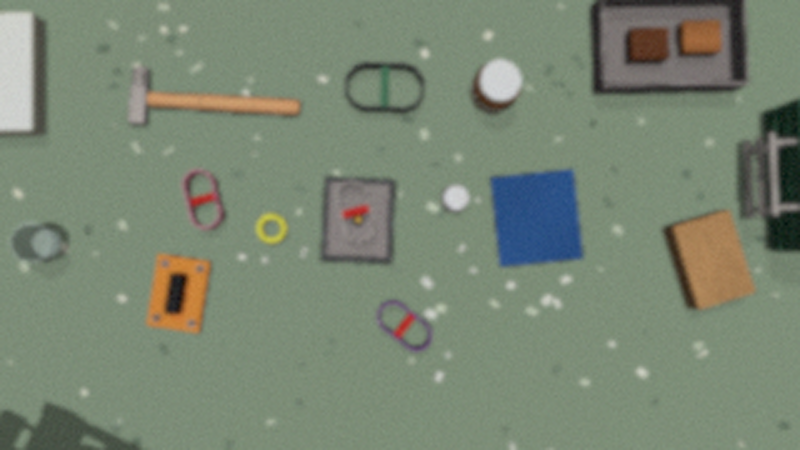

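View pics/side0.png

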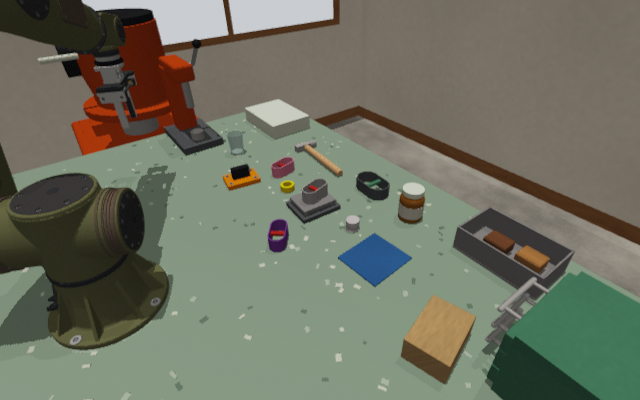

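The die stands on the jig at about crop (357,215). The template is at (178,292), the mat at (537,217), and the tape and tin flank the jig at (271,228) and (455,197). The pink and purple ovals are decoys. Next I move above the jig for a wrist view.

```bash
python3 -m inch '[-1.98,3.25,-0.55,0,0,0,1,-1.98,3.25,-0.55,0,0,0,1,-1.98,3.25,-0.55,0,0,0,1,-1.98,3.25,-0.55,0,0,0,1,-1.98,3.25,-0.55,0,0,0,1,-1.98,3.25,-0.55,0,0,0,1,-1.98,3.25,-0.55,0,0,0,1,-1.98,3.25,-0.55,0,0,0,1,-1.98,3.25,-0.55,0,0,0,1,-1.98,3.25,-0.55,0,0,0,1,-1.98,3.25,-0.55,0,0,0,1,-1.98,3.25,-0.55,0,0,0,1,-1.98,3.25,-0.55,0,0,0,1,-1.98,3.25,-0.55,0,0,0,1,-1.98,3.25,-0.55,0,0,0,1,-1.98,3.25,-0.55,0,0,0,1,0,0,0,0,0,-0.13,1,0,0,0,0,0,-0.13,1,0,0,0,0,0,-0.14,1,0,0,0,0,0,0,1]' 20
cat >> h.py <<'E'
def rect(mask,P):
    "min-area rect of the largest blob: centre, sides, yaw (of long side) in world xy"
    n,l,s,_=cv2.connectedComponentsWithStats(mask.astype(np.uint8)); b=l==1+np.argmax(s[1:,4])
    Q=P[b&np.isfinite(P[...,0])]; zc=np.median(Q[:,2]); Q=Q[abs(Q[:,2]-zc)<.006]
    (c,(w,h),_)=r=cv2.minAreaRect((Q[:,:2]*1000).astype(np.float32)); B=cv2.boxPoints(r)
    e=max([B[1]-B[0],B[2]-B[1]],key=np.linalg.norm)
    return np.round(c,1),np.round(sorted([w,h]),1),round(zc*1000,1),round(np.degrees(np.arctan2(e[1],e[0])%np.pi),1),len(Q)
E
python3 - <<'E'
from h import *
im,d,k,W=cam('wrist'); save('w1.png',im); np.savez('w1.npz',im=im,d=d,W=W,k=k); P=cloud(d,k,W)
print(k,W.round(3).tolist())
hsv=cv2.cvtColor(im,cv2.COLOR_RGB2HSV).astype(int); X,Y,Z=P[...,0],P[...,1],P[...,2]
near=(abs(X-.57)<.09)&(abs(Y-.01)<.08)
for n,a,b in [('dietop',.069,.08),('pad',.029,.038),('base',.011,.019)]: print(n,rect(near&(Z>a)&(Z<b),P))
red=(((hsv[...,0]<8)|(hsv[...,0]>172))&(hsv[...,1]>150)&near&(Z>.05)); print('bridge',rect(red,P))
for l,z in [('die_center',.054),('jig',0),('pin',.039)]:
    for r in ctrl.place_of('wrist',l)[:2]: print(l,round(r['score'],2),np.round(onplane(r['centre'],z,k,W),4))
# from the top camera
D=np.load('top0.npz'); im,d,W,k=D['im'],D['d'],D['W'],D['k']; P=cloud(d,k,W)
hsv=cv2.cvtColor(im,cv2.COLOR_RGB2HSV).astype(int); H,S=hsv[...,0],hsv[...,1]
print('mat',rect((H>95)&(H<125)&(S>120),P)); print('template',rect((H>5)&(H<22)&(S>150)&(P[...,1]>.2)&(P[...,1]<.4)&(P[...,0]<.55),P))
E
```

```text
time_s: 3.05
ee_pos: [0.5698, 0.0101, 0.2672]
eef_rot: [-3.142, -0.0, 1.566]
force: [0.4, 0.6, 0.2]
grip_width: 0.0939
(np.float64(342.84752587289523), 316.5430007708799, 197.35946844188766) [[0.005, 0.969, 0.248, 0.499], [1.0, -0.005, -0.001, 0.01], [-0.0, 0.248, -0.969, 0.472], [0.0, 0.0, 0.0, 1.0]]
dietop (array([581.7,  10.6]), array([47.3, 90.3]), np.float64(73.6), np.float32(13.9), 548)
pad (array([571. ,   7.5]), array([ 90.1, 110.4]), np.float64(33.8), np.float32(176.2), 3393)
base (array([571.1,   7.5]), array([110.2, 130.3]), np.float64(14.7), np.float32(176.3), 1798)
bridge (array([581. ,  10.6]), array([11.7, 39.2]), np.float64(63.8), np.float32(104.8), 311)
die_center 0.97 [0.5995 0.2316 0.054 ]
die_center 0.7 [ 0.4166 -0.054   0.054 ]
jig 0.55 [0.5669 0.0077 0.    ]
pin 0.66 [0.5706 0.0049 0.039 ]
mat (array([ 569.1, -266.2]), array([124.3, 135. ]), np.float64(4.5), np.float32(4.4), 1009)
template (array([463.3, 283.9]), array([ 78. , 106.2]), np.float64(16.6), np.float32(169.4), 346)
```

View pics/w1.png

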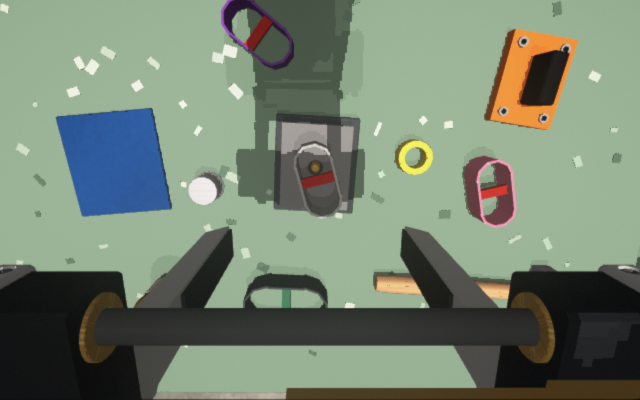

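The wrist view shows the jig at (318,160) with the die round the pin, its red bridge at (318,180). The mat is at (115,162), the template at (533,80), the tin at (204,190) and the tape at (415,157). The measured sizes agree: die 90x47 with its top at 74 mm, pad 110x90, base 130x110. I now go down and grip the die across its straight sides, at yaw 14°.

```bash
python3 -m inch '[0.05,1.18,1,0,0,-0.125,1,0,0,4,0,0,-0.125,1,0,0,5,0,0,0,1,0,0,5,0,0,0,1,0,0,3.5,0,0,0,1,0,0,2.5,0,0,0,1,0,0,1.6,0,0,0,1,0,0,0,0,0,0,1,0,0,0,0,0,0,0.3,0,0,0,0,0,0,0.3,0,0,0,0,0,0,0.3,0,0,0,0,0,0,0.3,0,0,0,0,0,0,0.3,0,0,0,0,0,0,0.3]' 20
python3 - <<'E'
from h import *
D=np.load('w1.npz'); im,d,W,k=D['im'],D['d'],D['W'],D['k']; P=cloud(d,k,W); X,Y,Z=P[...,0],P[...,1],P[...,2]
hsv=cv2.cvtColor(im,cv2.COLOR_RGB2HSV).astype(int); H,S=hsv[...,0],hsv[...,1]
print('mat',rect((H>95)&(H<125)&(S>120)&(Y<-.1),P)); reg=(Y>.2)&(Y<.4)&(X<.55)
print('template',rect((H>5)&(H<22)&(S>150)&reg,P)); print('handle',rect(reg&(Z>.048)&(Z<.06),P))
print('tin',rect((Z>.027)&(Z<.04)&(abs(Y+.14)<.04)&(abs(X-.59)<.05),P)); print('tape',rect((Z>.017)&(Z<.028)&(abs(Y-.13)<.04)&(abs(X-.54)<.05),P))
E
```

```text
time_s: 5.0
ee_pos: [0.5816, 0.0106, 0.0413]
eef_rot: [3.142, -0.0, 1.817]
force: [-0.6, 0.4, 0.5]
grip_width: 0.0456
mat (array([ 569.3, -267.7]), array([130.1, 138.6]), np.float64(4.8), np.float32(4.5), 9380)
template (array([464.6, 283.2]), array([ 81.8, 110.3]), np.float64(15.6), np.float32(170.3), 3818)
handle (array([464.6, 282.6]), array([21., 60.]), np.float64(55.3), np.float32(170.4), 1052)
tin (array([ 601.4, -141.6]), array([36.8, 37.5]), np.float64(31.7), np.float32(89.6), 646)
tape (array([560.5, 139.3]), array([44.3, 44.9]), np.float64(21.6), np.float32(45.4), 616)
```

```bash
python3 -m inch '[0,0,-1,0,0,0,0.3,0,0,-3,0,0,0,0.3,0,0,-4,0,0,0,0.3,0,0,-2,0,0,0,0.3,-3,-0.95,0,0,0,0,0.3,-4.5,-1.3,0,0,0,0,0.3,-5,-1.5,0,0,0,0,0.3,-5,-1.5,0,0,0,0,0.3,-5,-1.5,0,0,0,0,0.3,-3,-0.9,0,0,0,0,0.3,-1.13,-0.3,0,0,0,0,0.3,0,0,3,0,0,0,0.3,0,0,4,0,0,0,0.3,0,0,3,0,0,0,0.3,0,0,1.5,0,0,0,0.3,0,0,0.8,0,0,0,0.3,0,0,0,0,0,0,0.3]'
python3 - <<'E'
from h import *
im,d,k,W=cam('top'); save('top2.png',im); P=cloud(d,k,W)
hsv=cv2.cvtColor(im,cv2.COLOR_RGB2HSV).astype(int); H,S=hsv[...,0],hsv[...,1]
o=ctrl.get_obs(); print(o['ee_pos'],o['force'],o['grip_width'])
im,d,k,W=cam('wrist'); save('w2.png',im); P=cloud(d,k,W); X,Y,Z=P[...,0],P[...,1],P[...,2]
hsv=cv2.cvtColor(im,cv2.COLOR_RGB2HSV).astype(int); H,S=hsv[...,0],hsv[...,1]
near=(abs(X-.57)<.07)&(abs(Y+.267)<.07)
print('red',rect((((H<8)|(H>172))&(S>150)&near),P)); print('mat',rect((H>95)&(H<125)&(S>120),P))
print('jigpad',rect((abs(X-.571)<.09)&(abs(Y-.0075)<.08)&(Z>.03)&(Z<.038),P))
E
```

```text
time_s: 7.12
ee_pos: [0.5697, -0.267, 0.0187]
eef_rot: [3.141, 0.0, 1.817]
force: [-0.5, 0.4, -1.8]
grip_width: 0.0459
[ 0.56987957 -0.26717594  0.01918634] [ 0.9767692   0.42944856 -2.47369198] 0.046060193889526216
red (array([ 569.6, -267.9]), array([12.8, 39.7]), np.float64(41.5), np.float32(104.1), 1602)
mat (array([ 565. , -268.5]), array([129.2, 129.6]), np.float64(4.7), np.float32(4.6), 18904)Traceback (most recent call last):
  File "<stdin>", line 9, in <module>
  File "h.py", line 24, in rect
    n,l,s,_=cv2.connectedComponentsWithStats(mask.astype(np.uint8)); b=l==1+np.argmax(s[1:,4])
                                                                            ~~~~~~~~~^^^^^^^^^
    return _wrapfunc(a, 'argmax', axis=axis, out=out, **kwds)
    return bound(*args, **kwds)
ValueError: attempt to get argmax of an empty sequence
```

View pics/w2.png

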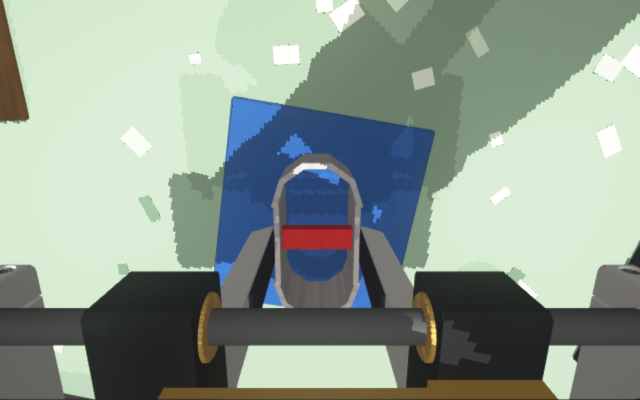

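The die hangs level over the mat (red bridge at (317,237)) with its underside about 6.5 mm above the mat. I lower it slowly.

```bash
python3 -m inch '[0,0,0.3,0,0,0,0.3,0,0,0.2,0,0,0,0.3,0,0,0.1,0,0,0,0.3,0,0,0,0,0,0,0.3]'
```

```text
time_s: 7.72
ee_pos: [0.5694, -0.2671, 0.0123]
eef_rot: [3.142, 0.0, 1.817]
force: [-0.7, -0.2, -1.0]
grip_width: 0.0461
```

```bash
python3 -m inch '[0,0,0,0,0,0,0.55,0,0,0,0,0,0,0.7,0,0,0,0,0,0,0.7,0,0,-3,0,0,0,0.7,0,0,-6,0,0,0,1,0,0,-6,0,0,0,1,0,0,-5,0,0,0,1]'
python3 -m inch '[3,0.17,0,0,0,0,1,5,0.29,0,0,0,0,1,5.2,0.3,0,0,0,0,1,5.2,0.3,0,0,0,0,1,5.2,0.3,0,0,0,0,1,5.2,0.3,0,0,0,0,1,5.2,0.3,0,0,0,0,1,5.2,0.3,0,0,0,0,1,5.2,0.3,0,0,0,0,1,5.2,0.3,0,0,0,0,1,4.3,0.25,0,0,0,0,1,2,0.14,0,0,0,0,1,0,0,0,0,0,0.138,1,0,0,0,0,0,0.138,1,0,0,0,0,0,0.138,1,0,0,0,0,0,0,1]'
python3 - <<'E'
from h import *
im,d,k,W=cam('top'); save('top3.png',im); P=cloud(d,k,W); X,Y,Z=P[...,0],P[...,1],P[...,2]
hsv=cv2.cvtColor(im,cv2.COLOR_RGB2HSV).astype(int); H,S=hsv[...,0],hsv[...,1]
near=(abs(X-.57)<.07)&(abs(Y+.267)<.07)
print('die red',rect(((H<10)|(H>170))&(S>110)&near,P)); print('die top',rect(near&(Z>.035),P))
im,d,k,W=cam('wrist'); save('w3.png',im); P=cloud(d,k,W); X,Y,Z=P[...,0],P[...,1],P[...,2]
hsv=cv2.cvtColor(im,cv2.COLOR_RGB2HSV).astype(int); H,S=hsv[...,0],hsv[...,1]
reg=(Y>.2)&(Y<.4)&(X<.55)
print('template',rect((H>5)&(H<22)&(S>150)&reg,P)); print('handle',rect(reg&(Z>.048)&(Z<.06),P)); print(ctrl.get_obs()['ee_pos'])
t=cv2.imread('pics/top3.png')[110:290,230:490]; c=cv2.resize(t,None,fx=2.4,fy=2.4); 
cv2.imwrite('pics/c3.png',np.vstack([c,cv2.resize(im[...,::-1],(c.shape[1],160))]))
E
```

```text
time_s: 8.6
ee_pos: [0.5694, -0.2671, 0.215]
eef_rot: [3.14, 0.001, 1.817]
force: [0.4, -0.1, 0.7]
grip_width: 0.0916
time_s: 10.6
ee_pos: [0.4649, 0.2825, 0.2123]
eef_rot: [3.142, 0.0, 1.403]
force: [0.1, -0.0, 0.5]
grip_width: 0.094
die red (array([ 568.6, -268.1]), array([11. , 33.3]), np.float64(34.6), np.float32(103.0), 27)
die top (array([ 568.4, -267. ]), array([47.5, 89.3]), np.float64(42.7), np.float32(16.6), 64)
template (array([464.7, 283.2]), array([ 79.8, 109.8]), np.float64(15.8), np.float32(170.5), 4702)
handle (array([463.9, 283.7]), array([19.1, 59.2]), np.float64(55.6), np.float32(170.1), 985)
[0.46487803 0.28263005 0.21229528]
```

View pics/c3.png

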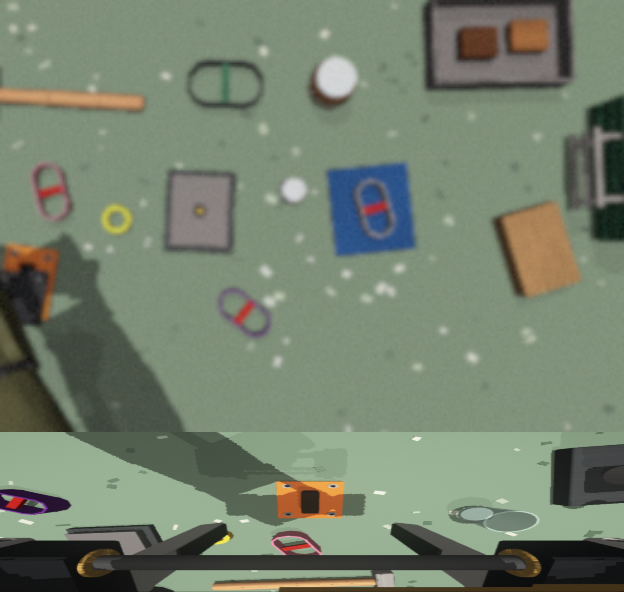

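The die sits on the middle of the mat (crop (374,208)), and the other things have not moved. The gripper is now over the template handle, so I go down and grip.

```bash
python3 -m inch '[0.06,0,2,0,0,0,1,0,0,5,0,0,0,1,0,0,5,0,0,0,1,0,0,4,0,0,0,1,0,0,2.2,0,0,0,1,0,0,1,0,0,0,1,0,0,0,0,0,0,0.5,0,0,0,0,0,0,0.3,0,0,0,0,0,0,0.05,0,0,0,0,0,0,0.05,0,0,0,0,0,0,0.05,0,0,0,0,0,0,0.05,0,0,0,0,0,0,0.05]' 40
```

```text
time_s: 12.32
ee_pos: [0.4648, 0.2836, 0.0202]
eef_rot: [-3.142, 0.0, 1.403]
force: [0.4, 0.1, 0.3]
grip_width: 0.0275
```

```bash
python3 -m inch '[0,0,0,0,0,0,0.05,0,0,0,0,0,0,0.05,0,0,0,0,0,0,0.05,0,0,0,0,0,0,0.05]' 40
```

```text
time_s: 12.82
ee_pos: [0.4648, 0.2836, 0.0202]
eef_rot: [3.142, -0.0, 1.403]
force: [0.1, 0.9, 0.2]
grip_width: 0.0194
```

```bash
python3 -m inch '[0,0,-1,0,0,0,0.05,0,0,-3,0,0,0,0.05,0,0,-4,0,0,0,0.05,0,0,-2,0,0,0,0.05,-1.6,1,0,0,0,0,0.05,-3,1.9,0,0,0,0,0.05,-4,2.6,0,0,0,0,0.05,-4,2.6,0,0,0,0,0.05,-4,2.6,0,0,0,0,0.05,-3.2,2,0,0,0,0,0.05,-2.3,1.4,0,0,0,0,0.05,-1.16,0.76,0,0,0,0,0.05,0,0,0,0,0,-0.05,0.05,0,0,0,0,0,-0.051,0.05,0,0,1.5,0,0,0,0.05,0,0,2,0,0,0,0.05,0,0,1.3,0,0,0,0.05,0,0,0.4,0,0,0,0.05,0,0,0,0,0,0,0.05]'
python3 - <<'E'
from h import *
im,d,k,W=cam('wrist'); save('w4.png',im); P=cloud(d,k,W); X,Y,Z=P[...,0],P[...,1],P[...,2]
hsv=cv2.cvtColor(im,cv2.COLOR_RGB2HSV).astype(int); H,S=hsv[...,0],hsv[...,1]
print('template',rect((H>5)&(H<22)&(S>150)&(Z>.04),P)); o=ctrl.get_obs(); print(o['ee_pos'],o['eef_rot'],o['force'],o['grip_width'])
near=(abs(X-.57)<.09)&(abs(Y-.01)<.08)
for n,a,b in [('pad',.029,.038),('base',.011,.019)]: print(n,rect(near&(Z>a)&(Z<b)&(S<80),P))
im,d,k,W=cam('side'); c=cv2.resize(im[140:260,220:420],None,fx=3,fy=3); save('s4.png',np.hstack([c,cv2.resize(im[:1],(1,360))]))
E
```

```text
time_s: 15.2
ee_pos: [0.5725, 0.0295, 0.0682]
eef_rot: [-3.142, 0.0, 1.504]
force: [0.2, 0.1, -2.1]
grip_width: 0.0194
template (array([561.5,  29.7]), array([80.1, 89.4]), np.float64(63.8), np.float32(176.1), 10488)
[0.57270758 0.02943017 0.06863779] [ 3.14096482e+00 -4.16271469e-05  1.50381123e+00] [-0.26639515 -0.75484123 -2.50386517] 0.019453489459604185
pad (array([567.7,   7.6]), array([ 90.4, 103.9]), np.float64(33.8), np.float32(176.4), 4007)
base (array([567.3,   7.7]), array([109.9, 123. ]), np.float64(14.6), np.float32(176.3), 2904)
```

View pics/s4.png

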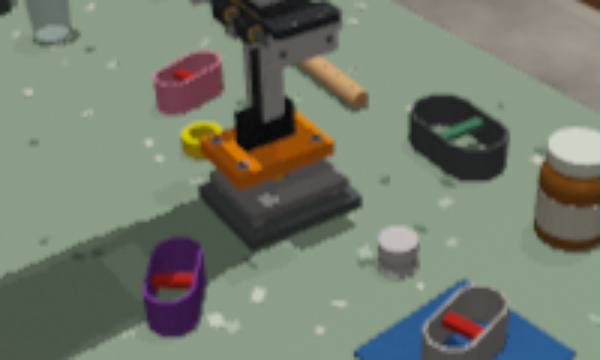

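View pics/w4.png

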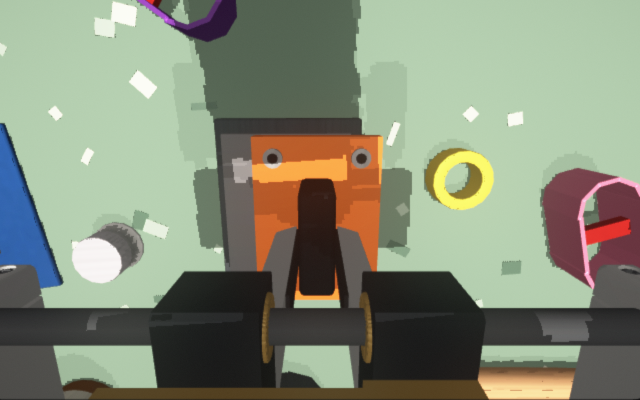

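Held level, the template is square with the jig (176.1° against 176.3°) and about 9 mm above the pin, with the hole 22 mm off towards +y. The tape (460,178) and the tin (103,250) are clear. I lower it gently onto the pin.

```bash
python3 -m inch '[0,0,0.4,0,0,0,0.05,0,0,0.3,0,0,0,0.05,0,0,0.12,0,0,0,0.05,0,0,0,0,0,0,0.05]'; python3 -m inch '[0,0,0.06,0,0,0,0.05,0,0,0,0,0,0,0.05]';  python3 -m inch '[0,0,0.05,0,0,0,0.05,0,0,0,0,0,0,0.05]'
```

```text
time_s: 15.8
ee_pos: [0.5724, 0.0294, 0.06]
eef_rot: [-3.142, 0.0, 1.504]
force: [0.4, 1.1, -3.4]
grip_width: 0.0193
time_s: 16.05
ee_pos: [0.5725, 0.0294, 0.0595]
eef_rot: [3.142, 0.0, 1.504]
force: [-0.7, 0.4, -3.1]
grip_width: 0.0196
time_s: 16.3
ee_pos: [0.5726, 0.0295, 0.0592]
eef_rot: [3.141, -0.0, 1.504]
force: [-1.0, -0.3, 0.7]
grip_width: 0.0195
```

It is resting on the pin: contact at z=0.0592, just as predicted, with about 3 N. Now I slide it along the jig's -y.

```bash
python3 -m inch '[-0.1,0,0.01,0,0,0,0.05,-0.2,0,0,0,0,0,0.05,-0.2,0,0,0,0,0,0.05,-0.2,0,0,0,0,0,0.05,-0.2,0,0,0,0,0,0.05,-0.1,0,0,0,0,0,0.05,0,0,0,0,0,0,0.05]'; python3 -m inch '[-0.2,0,0,0,0,0,0.05,-0.2,0,0,0,0,0,0.05,-0.2,0,0,0,0,0,0.05,-0.1,0,0,0,0,0,0.05,0,0,0,0,0,0,0.05]'
```

```text
time_s: 17.18
ee_pos: [0.572, 0.0194, 0.0592]
eef_rot: [3.141, -0.0, 1.504]
force: [0.4, 4.4, 5.8]
grip_width: 0.0195
time_s: 17.8
ee_pos: [0.5709, 0.0119, 0.0583]
eef_rot: [-3.141, 0.001, 1.504]
force: [1.0, -1.2, -0.7]
grip_width: 0.0195
```

```bash
python3 -m inch '[-0.1,0,0,0,0,0,0.05,-0.1,0,0,0,0,0,0.05,0,0,0,0,0,0,0.05]'; python3 -m inch '[-0.1,0,0,0,0,0,0.05,-0.1,0,0,0,0,0,0.05,0,0,0,0,0,0,0.05]'
```

```text
time_s: 18.18
ee_pos: [0.571, 0.0104, 0.0586]
eef_rot: [-3.141, 0.0, 1.504]
force: [-0.1, 0.8, -2.1]
grip_width: 0.0194
time_s: 18.55
ee_pos: [0.571, 0.0084, 0.0588]
eef_rot: [-3.142, -0.0, 1.504]
force: [-0.1, -0.1, -2.4]
grip_width: 0.0196
```

```bash
python3 -m inch '[-0.08,0,0.1,0,0,0,0.05,0,0,0.15,0,0,0,0.05,0,0,0,0,0,0,0.05]'; python3 -m inch '[0,0,0.15,0,0,0,0.05,0,0,0,0,0,0,0.05]'
```

```text
time_s: 18.92
ee_pos: [0.5709, 0.0077, 0.0561]
eef_rot: [-3.141, -0.0, 1.504]
force: [-0.6, -0.3, -2.0]
grip_width: 0.0192
time_s: 19.18
ee_pos: [0.5709, 0.0077, 0.0547]
eef_rot: [-3.141, 0.0, 1.504]
force: [-0.2, -0.4, -2.3]
grip_width: 0.0193
```

The hole has dropped over the pin with no side force, and I press down now.

```bash
python3 -m inch '[0,0,0,0,0,0,0.05,0,0,0.2,0,0,0,0.05,0,0,0.2,0,0,0,0.05,0,0,0,0,0,0,0.05]' 60; python3 -m inch '[0,0,0.2,0,0,0,0.05,0,0,0.13,0,0,0,0.05,0,0,0,0,0,0,0.05]'
```

```text
time_s: 19.68
ee_pos: [0.5712, 0.0077, 0.0512]
eef_rot: [3.141, 0.0, 1.504]
force: [-0.9, -0.1, 5.6]
grip_width: 0.0191
time_s: 20.05
ee_pos: [0.5713, 0.0077, 0.0482]
eef_rot: [3.141, -0.0, 1.504]
force: [-3.6, -0.2, 7.7]
grip_width: 0.0195
```

```bash
python3 -m inch '[0,-0.04,0.1,0,0,0,0.05,0,0,0.1,0,0,0,0.05,0,0,0,0,0,0,0.05]'; python3 -m inch '[0,0,0.08,0,0,0,0.05,0,0,0,0,0,0,0.05]'
```

```text
time_s: 20.42
ee_pos: [0.5714, 0.0077, 0.0472]
eef_rot: [3.139, -0.0, 1.504]
force: [-4.6, 0.1, 15.5]
grip_width: 0.0194
time_s: 20.68
ee_pos: [0.5715, 0.0076, 0.0471]
eef_rot: [3.139, 0.0, 1.504]
force: [-9.2, 0.5, 23.7]
grip_width: 0.0191
```

```bash
python3 -m inch '[0,-0.07,-0.02,0,0,0,0.05,0,0,0,0,0,0,0.05,0,0,0,0,0,0,0.05]'; python3 - <<'E'
from h import *
im,d,k,W=cam('wrist'); save('w5.png',im); P=cloud(d,k,W); X,Y,Z=P[...,0],P[...,1],P[...,2]
hsv=cv2.cvtColor(im,cv2.COLOR_RGB2HSV).astype(int); H,S=hsv[...,0],hsv[...,1]
print('template',rect((H>5)&(H<22)&(S>150)&(Z>.03)&(abs(Y)<.08),P)); o=ctrl.get_obs(); print(o['ee_pos'],o['eef_rot'],o['force'],o['moment'],o['grip_width'])
near=(abs(X-.57)<.09)&(abs(Y-.01)<.08)
m=near&(Z>.02)&(Z<.032)&(S<80); print('pad z',np.median(Z[m]) ,m.sum()) 
b=near&(Z>.01)&(Z<.02)&(S<80); print('base z',np.median(Z[b])); m=(H>5)&(H<22)&(S>150)&(Z>.03)&near; A=np.c_[X[m],Y[m],np.ones(m.sum())]; print('tilt',np.linalg.lstsq(A,Z[m],rcond=None)[0],np.median(Z[m]))
im,d,k,W=cam('side'); s=cv2.resize(im[130:270,210:430],None,fx=2.5,fy=2.5)
im,d,k,W=cam('top'); t=cv2.resize(im[130:250,200:420],None,fx=2.5,fy=2.5); cv2.imwrite('pics/f5.png',np.vstack([s[:300],t[:290]])[...,::-1])
P=cloud(d,k,W); X,Y,Z=P[...,0],P[...,1],P[...,2]
print('die',rect((abs(X-.57)<.07)&(abs(Y+.267)<.07)&(Z>.035),P))
E
```

```text
time_s: 21.05
ee_pos: [0.5714, 0.0076, 0.0471]
eef_rot: [3.137, -0.0, 1.504]
force: [-3.2, 0.5, 17.9]
grip_width: 0.0191
template (array([560.3,   8. ]), array([80.3, 89.7]), np.float64(42.8), np.float32(176.1), 10528)
[0.57136336 0.0076435  0.04712743] [ 3.13751754e+00 -1.72299280e-05  1.50397881e+00] [-2.62124787  1.4680766  18.51979578] [ 0.03892051  0.58774397 -0.01621831] 0.01928771287233191
pad z 0.02669722893283874 697
base z 0.014660964199862361
tilt [ 0.19903099  0.35709273 -0.03999881] 0.0430006128380712
die (array([ 568.2, -266.1]), array([47.5, 88.9]), np.float64(43.7), np.float32(16.4), 62)
```

View pics/f5.png

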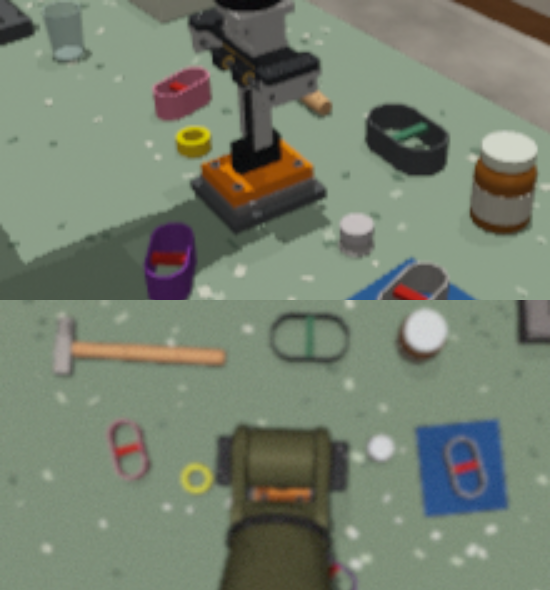

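The pictures show the template seated flat on the jig at (258,170). The die is on the mat, and the tape, tin and decoys have not moved. The pad top measures 26.7 mm, so the pad is on its stop, and the hold is steady at about 18 N. I hand in now.

```bash
python3 -c "
from station import ctrl
print(ctrl.hand_in())"
```

```text
the job is handed in; nothing more can be done
None
```

I finished the job in about 21 s of robot time and handed it in with the template still held pressed down.

- **Die:** I lifted it off the jig and set it down on the mat. It stands about 1 mm from the mat's measured centre, with its top at about 44 mm where 45 mm is expected.
- **Template:** I gripped it by the black handle and rested it on the pin with about 3 N and the hole 22 mm off to the side. I then slid it square with the jig (176.1° against 176.3°) until the hole dropped over the pin with no side force.
- **Press:** The pad's top measures 26.7 mm, which is fully down (27 mm expected). The template's top is at 42.8 mm (43 mm expected). The hold is steady at about 18 N, with about 3 N of side force left.
- **Other things:** None of those in view had moved in the last pictures. I did not look at the carton or the tea glass again with the top camera after the press.
- **Checks that failed or disagreed:**
  - My last numeric tilt fit of the template's top gave nonsense, probably because other points got into it, so I ignored it. The tool's own tilt read about 0.2°.
  - Pressing briefly raised the side force to about 9 N, and I eased it off.
  - The network first took decoys for the die, so I located the real one from depth and colour instead.

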